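Find the hidden release notch of a board clamp by feel and hold the clamp open

ROBOT

A 7-joint arm with a two-finger parallel gripper is mounted at the origin on the work surface. World frame = base frame: x ahead of the robot, y to its left, z up, the work surface at z = 0. Lengths are in mm, angles in rad, forces in N, time in s.
With the tool pointing down it reaches from about 400 to 850 mm from the base axis. Payload 10.4 kg.
Tool frame: the origin (TCP) lies at the very end of the fingers, on their centre line; the grasp point (between the pads) lies 19 mm behind it; z points along the fingers, y is the direction in which the jaws open and shut (so a half turn about z gives the same grasp; the last joint's range is limited). The gripper opens to 85 mm and grips with 20 to 120 N. Pads are 22 mm wide; open, the fingers measure 114 mm over their backs; the gripper's body (76 mm by 85 mm) begins 54 mm behind the grasp point. The pads swing forward as they close: fully open they stand 13 mm farther back than shut.
Start: joints at [1.108, 0.332, -0.065, 1.46, 0.022, 1.35, -0.088], TCP at [266.122, -565.535, 231.338] pointing down, gripper open.
Joint ranges: [-2.6, 2.6], [-0.5, 2.12], [-1.47, 1.34], [0.16, 2.42], [-1.27, 4.41], [0.06, 2.06], [-2.6, 2.6]. Speed limits (rad/s): [2.22, 2.22, 2.79, 2.79, 3.14, 3.14, 3.14].

INTERFACE

Orientations are given as a rotation vector (axis times angle).
In Python, from cell import bot, optics, sign_off gives the robot as it stands. The module is installed in compiled form; this text tells all that it offers.
- The arm moves only by the tool play_rows, never from a script. Its arguments are lists of equal length, an entry for each row: "hand": the opening, from 0 (shut) to 1 (fully open); "offset": the shift along the tool's x, y, z in m, a list of three; "dr": the turn, a rotation vector about the tool's x, y, z in degrees, a list of three. In form: {"hand": [hand, ...], "offset": [[x, y, z], ...], "dr": [[ax, ay, az], ...]}. A call has 1 to 10 rows; each row is the pose to reach, as a shift and turn from the pose commanded when the call began, along the tool's axes at that moment; what a row does not reach only later rows make up. A row lasts 1/10 s, in which the tool goes at most 50 mm and 8.59 degrees, less where a joint would pass 70% of its speed; a pose out of reach is approached as far as the arm can. A call with a gripper value outside its range is refused whole. The fingers move at their own pace and stop on an object; "newtons" is the grip in N (left out, the last holds). Time passes only in rows, so rows that repeat a pose let the fingers close. It gives the time, the measured TCP pose, the force and the opening at its end, in the units of the state.
- bot.read_state(): the state, without advancing time (a new reading comes with each control period).
- optics.get_image(name): name is "scene" or "top" or "wrist"; returns a dict with "image" (420x560x3 uint8, red, green, blue), "depth" (420x560 float32, mm along the optical axis (not along the pixel's ray), 0 where there is no reading), "fx", "fy", "cx", "cy" (pixels), "k1" (the pictures are not rectified: a ray, as slopes to the right and down, at radius r is drawn at 1 + k1 r^2 times it, then the intrinsics apply), "rvec" (rotation vector, rad) and "tvec" (3), from world to camera coordinates, as OpenCV has them. Camera axes: x right, y down, z forward; pixel columns grow to the right and rows downward; lengths in mm; the calibration is good to about 2 mm. A picture is of the moment at which its call begins.
- sign_off(): hands the job in, once; it reports no verdict.
The state is a dict: "t": time; "qpos": joint angles; "joint_vel": joint speeds; "joint_torque": joint torques, N m; "ee_pos": TCP position; "tool_rot": TCP orientation; "ft_force": force on the tool from outside, world axes, zero at the start; "moment": the same for the moment, N m; "finger_gap": finger opening in mm.
Only numpy, scipy, OpenCV 4.12 (cv2) and the standard library are available. Lean on these libraries where they do the work, as an engineer would, in place of code of your own. Each camera call takes 0.05 s, during which the arm holds its last target.

TASK

The black sensor board is held in the aluminium clamp, whose release notch is hidden under one of the six look-alike steel covers along the clamp's near edge: feel along that edge with the closed fingertips until a cover gives way, then press it all the way down into its notch so that the clamp's jaw lifts off the board. Finish while holding it pressed down, so that somebody else can take the board out. Do not touch the jaw, and do not grasp, lift or shift the board or any of the other loose things.

Things in the scene. Friction and masses are not known exactly. Their poses are not given: they have to be found in the camera images.
- clamp_base: The board clamp, an aluminium fixture fixed to the table, 150 mm (its x) by 312 mm (its y). Origin: centre of its underside, on the table; x points from its near edge (robot's side) to its rear, y along the edge, z up. A row of steel covers runs along the near edge; before it a 6 mm wide lip, behind it (x -29 to 75 mm) a deck, both only 30 mm high.
- row_mid (a point): Middle of the row of six identical flat steel covers, level with their tops, 45 mm above the table, at clamp_base x -50, y 0 mm. Each cover is 36 mm (x) by 46 mm (y); their centres lie at y -120, -72, -24, 24, 72, 120 mm from here. Five are rigid; one, which changes from time to time and looks the same, sinks when pressed: the release. End caps as high as the covers close the row.
- row_end (a point): Centre of the top of the first cover in the row, at clamp_base x -50, y -120 mm, 45 mm above the table.
- release (a joint): Travel of the one sprung cover, in m: 0 = flush with the others, 0.012 = fully down in its notch (top 33 mm above the table, hard stop). It starts to give at about 2 N, takes about 6 N to press fully and springs back when let go; sinking, it lifts the jaw. It does not tell which cover it is.
- jaw: The clamp's dark steel jaw, a 4 mm thick paddle 40 to 50 mm wide and 54 mm long with an 11 mm deep lip, over the board's rear edge. Origin on its hinge axis, at clamp_base x = 66, y = 0, z = 44 mm; at rest it reaches towards -x, level. It is driven by the release: 0.05 rad up for each mm of travel, about 0.6 rad fully open. Must not be touched.
- jaw_lip (a point): Middle of the jaw's free edge, 54 mm from the hinge. 44 mm above the table when closed, about 74 mm when the release is fully pressed.
- sensor_board: Loose black sensor board, 44 by 64 mm, 9 mm high with its parts, lying on the clamp's deck between two low cheeks, its rear edge under the jaw. Origin: centre of its underside.
- wheel: Loose pink silicone wheel, 54 mm across, 20 mm thick, lying flat on the clamp's deck. Origin: centre of its underside.
- standoff: Loose brass standoff, 18 mm across, 22 mm tall, upright on the clamp's deck. Origin: centre of its underside.
- screw_jar: Loose closed jar, 52 mm across, 65 mm tall, on the table to the left. Origin: centre of its underside.
- screwdriver: Loose screwdriver lying on the table to the right, along its x. Origin: on the table under it.

How it is judged:
By the outcome, as a careful person would: the job done as asked, in the order asked, and still so for the second after the job is handed in, while the arm keeps its last pose, push and grip.
It also fails if it takes over 54 s, if anything falls off the work surface, if the arm or the gripper's body presses on something with over 40 N, if the wrist force passes 120 N, or if a joint passes its speed limit or range.

## Working session

There is one attempt and no reset: what is moved stays moved. The work goes in short steps, Python scripts to look and compute and a tool call to move; the robot and the scene stay as the last step left them, time stands still between calls to the robot, and variables do not carry over. Pictures are saved under pics/ and viewed, and the job is handed in when it is done.

Besides the shell and the picture viewer there is one more tool, called after "Request:" by a JSON object that holds its "fn" and its "kwargs". play_rows: Moves the arm, as the interface text tells. Its arguments: {"type":"object","properties":{"hand":{"type":"array"},"offset":{"type":"array"},"dr":{"type":"array"},"newtons":{"type":"number"}},"required":["hand","offset","dr"]}

```bash
mkdir -p pics; cat > h.py <<'E'
import numpy as np, cv2
from cell import bot, optics, sign_off
def cam(n,fn=None):
    d=optics.get_image(n)
    if fn: cv2.imwrite('pics/'+fn,cv2.cvtColor(d['image'],cv2.COLOR_RGB2BGR))
    return d
def px2w(d,u,v,z=None):
    # pixel -> world with depth (z None) or on plane z
    xd,yd=(u-d['cx'])/d['fx'],(v-d['cy'])/d['fy']
    x,y=xd,yd
    for _ in range(30):
        r2=x*x+y*y; x=xd/(1+d['k1']*r2); y=yd/(1+d['k1']*r2)
    R=cv2.Rodrigues(np.array(d['rvec'],float))[0]; t=np.array(d['tvec'],float).ravel()
    c=-R.T@t; ray=R.T@np.array([x,y,1.])
    if z is None:
        s=d['depth'][int(round(v)),int(round(u))]
    else: s=(z-c[2])/ray[2]
    return c+s*ray
E
python3 - <<'E'
from h import *
s=bot.read_state(); print({k:np.round(v,3) for k,v in s.items()})
for n in ('scene','top'):
    d=cam(n,n+'0.png'); np.save(n+'0.npy',d,allow_pickle=True); print(n,d['k1'],d['rvec'],d['tvec'],d['fx'])
E
```

```text
{'t': np.float64(0.0), 'qpos': array([ 1.108,  0.333, -0.065,  1.461,  0.022,  1.35 , -0.089]), 'joint_vel': array([-0.   ,  0.001, -0.003, -0.001,  0.   ,  0.001,  0.001]), 'joint_torque': array([-1.0000e-03, -6.2544e+01,  4.9000e-02, -3.9160e+01,  1.6000e-02,
        1.0000e-02, -0.0000e+00]), 'ee_pos': array([ 265.925, -565.198,  230.522]), 'tool_rot': array([-3.065e+00, -6.850e-01,  1.000e-03]), 'ft_force': array([-0.028, -0.259, -0.543]), 'moment': array([-0.033, -0.026,  0.004]), 'finger_gap': np.float64(85.287)}
scene 0.018424491286009426 [ 2.29174541  0.90500405 -0.3542189 ] [-402.00156364 -262.16992382 1311.0319613 ] 399.11436491521556
top -0.090569731852298 [ 2.14938095 -2.12838407  0.22783374] [-14.71374545 553.06270917 921.48218655] 402.9390903354528
```

View pics/scene0.png

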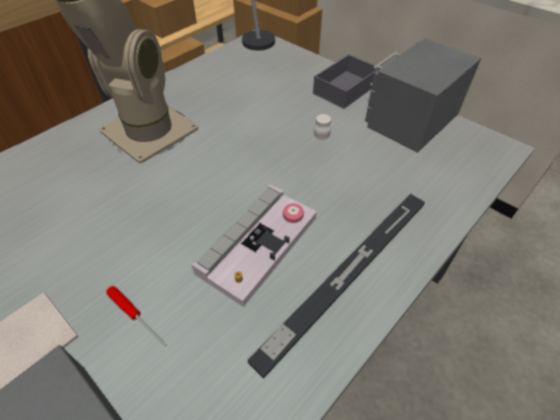

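View pics/top0.png

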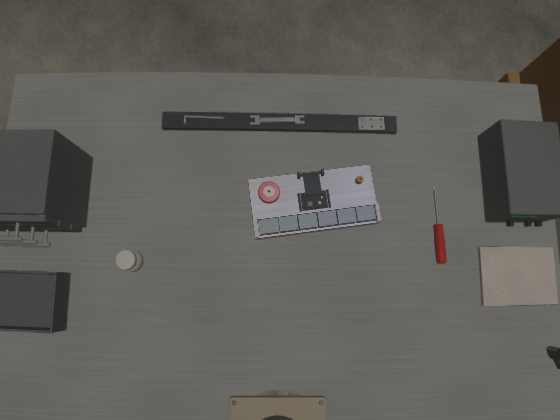

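The scene view shows the clamp at about (257,243). In the top view, the clamp spans (250–380, 168–237), with its covers along the lower (robot-side) edge from (268,226) to (367,214). I'll zoom in to measure.

```bash
python3 - <<'E'
from h import *
d=np.load('top0.npy',allow_pickle=True).item()
im=cv2.cvtColor(d['image'],cv2.COLOR_RGB2BGR)
cv2.imwrite('pics/topz.png',cv2.resize(im[155:250,240:390],None,fx=5.3,fy=5.3,interpolation=cv2.INTER_CUBIC))
d=np.load('scene0.npy',allow_pickle=True).item()
im=cv2.cvtColor(d['image'],cv2.COLOR_RGB2BGR)
cv2.imwrite('pics/scenez.png',cv2.resize(im[175:310,180:330],None,fx=4.4,fy=4.4,interpolation=cv2.INTER_CUBIC))
E
```

```text
(no output)
```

View pics/topz.png

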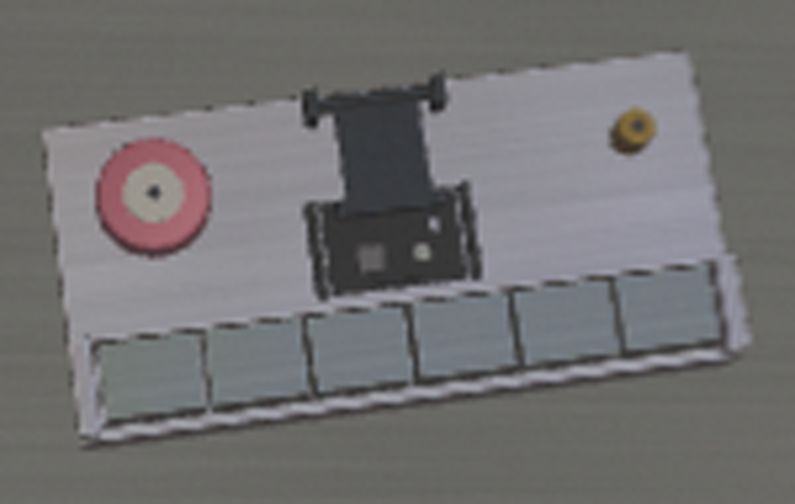

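View pics/scenez.png

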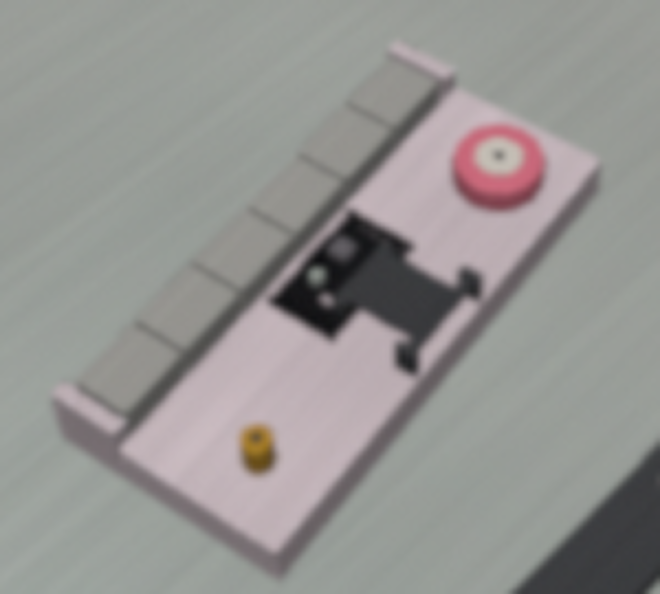

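Top zoom: the cover row's corners are near (97,340), (718,262), (725,347) and (105,425). Scene zoom: (78,388), (127,413), (392,55) and (440,85). The jaw and board are at the middle, the wheel is at the left end (+y) and the standoff is toward the -y end.

```bash
python3 - <<'E'
from h import *
d=np.load('top0.npy',allow_pickle=True).item(); e=np.load('scene0.npy',allow_pickle=True).item()
T=lambda x,y:((x+.5)/5.3+240-.5,(y+.5)/5.3+155-.5)
S=lambda x,y:((x+.5)/4.4+180-.5,(y+.5)/4.4+175-.5)
P=[]
tp=dict(rl=(97,340),rr=(718,262),nr=(725,347),nl=(105,425))
sp=dict(rl=(440,85),rr=(127,413),nr=(78,388),nl=(392,55))
def tri(a,b):
    cs=[]
    A=[];B=[]
    for dd,p in((d,a),(e,b)):
        q0=px2w(dd,*p,0);q1=px2w(dd,*p,100);r=(q1-q0)/np.linalg.norm(q1-q0)
        M=np.eye(3)-np.outer(r,r);A.append(M);B.append(M@q0)
    return np.linalg.lstsq(np.vstack(A),np.hstack(B),rcond=None)[0]
for k in tp:
    p=T(*tp[k]);q=S(*sp[k])
    print(k,px2w(d,*p,45).round(1),px2w(e,*q,45).round(1),tri(p,q).round(1))
    P.append(px2w(d,*p,45))
P=np.array(P);print('mid',P.mean(0).round(1),'len',np.linalg.norm(P[0]-P[1]),np.linalg.norm(P[2]-P[3]))
v=(P[0]-P[1]+P[3]-P[2]);print('yaw of y axis from world y',np.degrees(np.arctan2(-v[0],v[1])))
# depth on cover centres
for i in range(6):
    f=(i+.5)/6; c=P[0]*(1-f)/2+P[1]*f/2+P[3]*(1-f)/2+P[2]*f/2
    for dd in(d,e):
        R=cv2.Rodrigues(np.array(dd['rvec'],float))[0];X=R@c+np.array(dd['tvec']).ravel();x=X[:2]/X[2];x=x*(1+dd['k1']*(x@x))
        u,w=x[0]*dd['fx']+dd['cx'],x[1]*dd['fy']+dd['cy'];print(i,c.round(1),px2w(dd,u,w).round(1))
s=bot.read_state();print(s['tool_rot'],cv2.Rodrigues(s['tool_rot'])[0].round(3))
E
```

```text
rl [533.1  52.3  45. ] [536.8  47.7  45. ] [533.6  52.   39.4]
rr [ 573.2 -235.    45. ] [ 574.7 -231.6   45. ] [ 574.1 -233.3   46. ]
nr [ 533.2 -236.9   45. ] [ 544.3 -239.    45. ] [ 536.3 -237.7   34.8]
nl [494.2  48.   45. ] [498.3  46.2  45. ] [495.1  48.6  40.8]
mid [533.5 -92.9  45. ] len 290.11600914053054 287.5719853149295
yaw of y axis from world y 7.872887859480279
0 [517.   26.3  45. ] [516.7  26.3  46.6]
0 [517.   26.3  45. ] [520.   23.3  49.6]
1 [523.6 -21.4  45. ] [523.8 -21.5  43.4]
1 [523.6 -21.4  45. ] [524.2 -22.   46. ]
2 [530.2 -69.1  45. ] [530.2 -69.1  44.7]
2 [530.2 -69.1  45. ] [531.  -69.8  46.3]
3 [ 536.8 -116.8   45. ] [ 536.6 -116.7   45.7]
3 [ 536.8 -116.8   45. ] [ 535.7 -116.    43.4]
4 [ 543.4 -164.5   45. ] [ 543.7 -164.8   43. ]
4 [ 543.4 -164.5   45. ] [ 544.4 -165.2   46.7]
5 [ 549.9 -212.1   45. ] [ 550.1 -212.3   44.4]
5 [ 549.9 -212.1   45. ] [ 550.5 -212.5   45.9]
[-3.06479214e+00 -6.85063462e-01  5.05326661e-04] [[ 0.905  0.426 -0.001]
 [ 0.426 -0.905  0.001]
 [-0.    -0.001 -1.   ]]
```

Request:
{"fn": "play_rows", "kwargs": {"hand": [0, 0, 0, 0, 0, 0, 0, 0, 0, 0], "offset": [[0.041, -0.02, 0.011], [0.081, -0.04, 0.022], [0.122, -0.06, 0.033], [0.163, -0.079, 0.044], [0.204, -0.099, 0.055], [0.244, -0.119, 0.066], [0.285, -0.139, 0.077], [0.326, -0.159, 0.088], [0.367, -0.179, 0.099], [0.407, -0.198, 0.11]], "dr": [[0, 0, 1.7], [0, 0, 3.5], [0, 0, 5.2], [0, 0, 6.9], [0, 0, 8.7], [0, 0, 10.4], [0, 0, 12.1], [0, 0, 13.8], [0, 0, 15.6], [0, 0, 17.3]], "newtons": 40}}

```text
t: 1.1
ee_pos: [550.9, -211.3, 120.7]
tool_rot: [-3.134, -0.214, 0.0]
ft_force: [0.8, -1.7, -0.9]
finger_gap: -0.1
```

Request:
{"fn": "play_rows", "kwargs": {"hand": [0, 0, 0], "offset": [[0, 0, 0], [0, 0, 0], [0, 0, 0]], "dr": [[0, 0, 0], [0, 0, 0], [0, 0, 0]]}}

```text
t: 1.4
ee_pos: [549.4, -214.4, 121.3]
tool_rot: [3.134, 0.214, -0.001]
ft_force: [0.1, -0.1, -0.1]
finger_gap: -0.1
```

```bash
python3 - <<'E'
from h import *
d=cam('wrist','w1.png'); np.save('w1.npy',d,allow_pickle=True)
s=bot.read_state(); print(s['ee_pos'],cv2.Rodrigues(s['tool_rot'])[0].round(3),s['ft_force'])
E
```

```text
[ 549.36024045 -214.75565316  121.46304204] [[ 0.991  0.135 -0.   ]
 [ 0.135 -0.991 -0.001]
 [-0.     0.001 -1.   ]] [ 0.20685924 -0.29150575 -0.02688078]
```

View pics/w1.png

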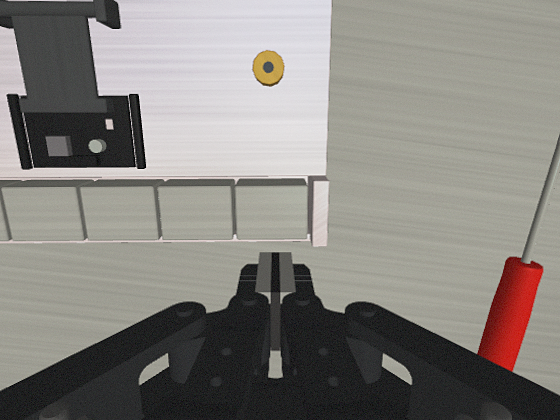

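The wrist view shows the end cover at (235–309, 180–240), with the end cap to its right and the fingertips at about (276,255–290).

```bash
python3 - <<'E'
from h import *
d=np.load('w1.npy',allow_pickle=True).item()
for p in [(236,181),(306,181),(309,240),(236,240),(160,181),(85,181),(84,240)]: print(p,px2w(d,*p,45).round(1),px2w(d,p[0]+(3 if p[0]<300 else -3),p[1]+(4 if p[1]<200 else -4)).round(1))
c=np.mean([px2w(d,*p,45) for p in [(236,181),(306,181),(309,240),(236,240)]],0);print(c)
E
```

```text
(236, 181) [ 570.2 -187.5   45. ] [ 567.6 -189.5   43.2]
(306, 181) [ 576.1 -230.3   45. ] [ 573.2 -229.    44.1]
(309, 240) [ 538.1 -238.4   45. ] [ 540.4 -236.1   44.6]
(236, 240) [ 531.7 -191.7   45. ] [ 534.9 -193.4   45.7]
(160, 181) [ 563.8 -141.2   45. ] [ 560.9 -142.4   42.4]
(85, 181) [557.5 -95.6  45. ] [554.3 -95.8  41.8]
(84, 240) [518.3 -94.8  45. ] [521.7 -97.1  45.7]
[ 554.02411943 -211.97713489   45.        ]
```

Request:
{"fn": "play_rows", "kwargs": {"hand": [0, 0, 0, 0, 0], "offset": [[0.0023, -0.0022, 0.03], [0.0023, -0.0022, 0.055], [0.0023, -0.0022, 0.07], [0.0023, -0.0022, 0.07], [0.0023, -0.0022, 0.07]], "dr": [[0, 0, 0], [0, 0, 0], [0, 0, 0], [0, 0, 0], [0, 0, 0]]}}

```text
t: 1.95
ee_pos: [552.2, -211.4, 52.1]
tool_rot: [3.134, 0.215, 0.001]
ft_force: [0.2, 0.3, 0.0]
finger_gap: -0.0
```

Request:
{"fn": "play_rows", "kwargs": {"hand": [0, 0, 0, 0, 0], "offset": [[0, 0, 0.002], [0, 0, 0.004], [0, 0, 0.006], [0, 0, 0.007], [0, 0, 0.007]], "dr": [[0, 0, 0], [0, 0, 0], [0, 0, 0], [0, 0, 0], [0, 0, 0]]}}

```text
t: 2.45
ee_pos: [552.3, -210.7, 45.2]
tool_rot: [3.134, 0.216, 0.001]
ft_force: [-2.3, 0.2, 7.0]
finger_gap: 0.5
```

Cover 1 takes 7 N with its top still at 45 mm, so it is rigid. Moving to the next one.

Request:
{"fn": "play_rows", "kwargs": {"hand": [0, 0, 0, 0, 0, 0, 0, 0, 0, 0], "offset": [[0, 0, -0.005], [0, -0.024, -0.006], [0, -0.048, -0.006], [0, -0.048, -0.006], [0, -0.048, -0.004], [0, -0.048, -0.002], [0, -0.048, 0], [0, -0.048, 0.001], [0, -0.048, 0.001], [0, -0.048, 0.001]], "dr": [[0, 0, 0], [0, 0, 0], [0, 0, 0], [0, 0, 0], [0, 0, 0], [0, 0, 0], [0, 0, 0], [0, 0, 0], [0, 0, 0], [0, 0, 0]]}}

```text
t: 3.45
ee_pos: [545.5, -164.2, 45.1]
tool_rot: [3.133, 0.214, -0.0]
ft_force: [-9.5, 2.3, 22.5]
finger_gap: 0.3
```

Request:
{"fn": "play_rows", "kwargs": {"hand": [0, 0, 0, 0, 0, 0, 0, 0, 0, 0], "offset": [[0, 0, -0.006], [0, -0.024, -0.008], [0, -0.048, -0.008], [0, -0.048, -0.008], [0, -0.048, -0.006], [0, -0.048, -0.004], [0, -0.048, -0.002], [0, -0.048, -0.001], [0, -0.048, -0.001], [0, -0.048, -0.001]], "dr": [[0, 0, 0], [0, 0, 0], [0, 0, 0], [0, 0, 0], [0, 0, 0], [0, 0, 0], [0, 0, 0], [0, 0, 0], [0, 0, 0], [0, 0, 0]]}}

```text
t: 4.45
ee_pos: [538.8, -116.8, 45.1]
tool_rot: [3.133, 0.214, -0.0]
ft_force: [-5.5, -1.0, 13.3]
finger_gap: -0.3
```

Cover 3 is rigid too (13 N at 45.1 mm).

Request:
{"fn": "play_rows", "kwargs": {"hand": [0, 0, 0, 0, 0, 0, 0, 0, 0, 0], "offset": [[0, 0, -0.005], [0, -0.024, -0.007], [0, -0.048, -0.007], [0, -0.048, -0.007], [0, -0.048, -0.005], [0, -0.048, -0.003], [0, -0.048, -0.001], [0, -0.048, 0], [0, -0.048, 0], [0, -0.048, 0]], "dr": [[0, 0, 0], [0, 0, 0], [0, 0, 0], [0, 0, 0], [0, 0, 0], [0, 0, 0], [0, 0, 0], [0, 0, 0], [0, 0, 0], [0, 0, 0]]}}

```text
t: 5.45
ee_pos: [532.3, -69.2, 45.1]
tool_rot: [3.133, 0.214, -0.0]
ft_force: [-5.6, -0.8, 13.2]
finger_gap: 0.2
```

Request:
{"fn": "play_rows", "kwargs": {"hand": [0, 0, 0, 0, 0, 0, 0, 0, 0, 0], "offset": [[0, 0, -0.005], [0, -0.024, -0.007], [0, -0.048, -0.007], [0, -0.048, -0.007], [0, -0.048, -0.005], [0, -0.048, -0.003], [0, -0.048, -0.001], [0, -0.048, 0], [0, -0.048, 0], [0, -0.048, 0]], "dr": [[0, 0, 0], [0, 0, 0], [0, 0, 0], [0, 0, 0], [0, 0, 0], [0, 0, 0], [0, 0, 0], [0, 0, 0], [0, 0, 0], [0, 0, 0]]}}

```text
t: 6.45
ee_pos: [525.7, -21.6, 45.1]
tool_rot: [3.133, 0.214, -0.0]
ft_force: [-5.5, -1.5, 13.9]
finger_gap: -0.0
```

Request:
{"fn": "play_rows", "kwargs": {"hand": [0, 0, 0, 0, 0, 0, 0, 0, 0, 0], "offset": [[0, 0, -0.005], [0, -0.024, -0.007], [0, -0.048, -0.007], [0, -0.048, -0.007], [0, -0.048, -0.005], [0, -0.048, -0.003], [0, -0.048, -0.001], [0, -0.048, 0], [0, -0.048, 0], [0, -0.048, 0]], "dr": [[0, 0, 0], [0, 0, 0], [0, 0, 0], [0, 0, 0], [0, 0, 0], [0, 0, 0], [0, 0, 0], [0, 0, 0], [0, 0, 0], [0, 0, 0]]}}

```text
t: 7.45
ee_pos: [519.3, 26.7, 44.4]
tool_rot: [3.134, 0.215, 0.0]
ft_force: [0.4, -1.2, 2.1]
finger_gap: 0.2
```

The sixth cover gives way (2.1 N, with its top already at 44.4 mm). Next I press it down.

Request:
{"fn": "play_rows", "kwargs": {"hand": [0, 0, 0, 0, 0, 0, 0, 0, 0, 0], "offset": [[0, 0, 0.002], [0, 0, 0.004], [0, 0, 0.006], [0, 0, 0.008], [0, 0, 0.01], [0, 0, 0.011], [0, 0, 0.012], [0, 0, 0.0125], [0, 0, 0.0125], [0, 0, 0.0125]], "dr": [[0, 0, 0], [0, 0, 0], [0, 0, 0], [0, 0, 0], [0, 0, 0], [0, 0, 0], [0, 0, 0], [0, 0, 0], [0, 0, 0], [0, 0, 0]]}}

```text
t: 8.45
ee_pos: [519.5, 26.9, 33.0]
tool_rot: [3.133, 0.216, 0.001]
ft_force: [-5.6, -2.9, 18.1]
finger_gap: -0.2
```

```bash
python3 - <<'E'
from h import *
d=cam('wrist','w2.png'); e=cam('scene'); t=cam('top')
f=lambda im,a,s:cv2.resize(cv2.cvtColor(im[a[0]:a[1],a[2]:a[3]],cv2.COLOR_RGB2BGR),None,fx=s,fy=s,interpolation=cv2.INTER_CUBIC)
cv2.imwrite('pics/s2.png',f(e['image'],(175,310,180,330),4.4)); cv2.imwrite('pics/t2.png',f(t['image'],(155,250,240,390),5.3))
s=bot.read_state(); print(s['t'],s['ee_pos'],s['ft_force'])
E
```

```text
8.6 [519.45499141  26.93897391  32.9284549 ] [-5.89361795 -4.09644626 18.47587518]
```

View pics/w2.png

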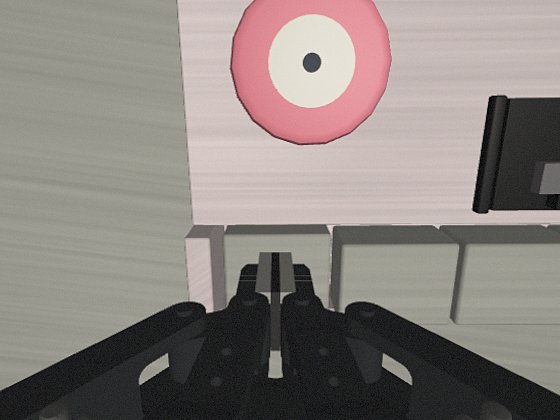

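View pics/s2.png

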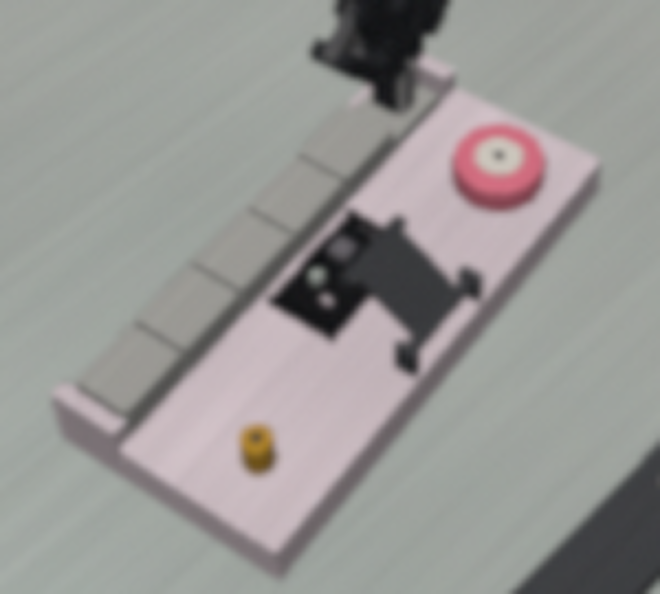

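View pics/t2.png

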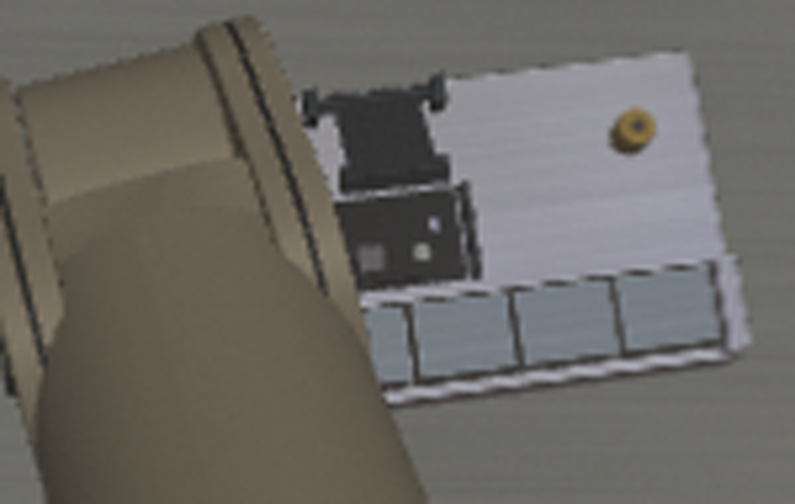

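The wrist view shows the sixth cover, under the fingertips at (276,270), sunk below its neighbour. In the scene and top views the jaw is raised: its edge now ends at about (395,185) in the top zoom, short of the board's rear edge. The board, wheel and standoff are where they were. The tip is steady at 33 mm with 18 N, so the cover is on its hard stop.

```bash
python3 -c "
from h import *
print(sign_off()); s=bot.read_state(); print(s['t'],s['ee_pos'],s['ft_force'])"
```

```text
the job is handed in; nothing more can be done
None
the job is handed in; nothing more can be done
```

The release was the sixth cover, at the +y end of the row. It is pressed fully into its notch, and I handed the job in at about 8.6 s with the arm still holding it down.

- **Finding it:** I pressed each cover in turn with the closed fingertips, from the -y end. The first five stayed at about 45 mm under 7 to 22 N. The sixth started to sink at about 2 N.
- **Last checks:** The fingertips were steady at 33.0 mm with about 18 N, so the cover is on its hard stop. The scene and top views show the jaw raised clear of the board. The board, standoff and wheel had not visibly moved, though the arm hides the wheel in the top view. I did not look at the jar or the screwdriver again, but the arm never went down near them.
- **Disagreements:** Positions measured from different cameras differed by about 3 to 5 mm, and by up to 11 mm at one blurred corner. This was within the margin on each cover. No check failed, but the state after hand-in could not be read.

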